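# Set the stroke stop and dispense one dish

## Robot

A 6-joint arm with a two-finger parallel gripper is mounted at the origin on a cart in front of the work surface, level with it; the furniture and walls round the work are solid. World frame = base frame: x ahead of the robot, y to its left, z up, the work surface at z = 0. Lengths are in m, angles in rad, forces in N, time in s.
With the tool pointing down it reaches from about 0.35 to 0.85 m from the base axis. Payload 8.1 kg.
Tool frame: the origin (TCP) lies at the very end of the fingers, on their centre line; the grasp point (between the pads) lies 19 mm behind it; y points along the fingers, z is the direction in which the jaws open and shut, and the axes are right-handed (so a half turn about y gives the same grasp; the last joint's range is limited). The gripper opens to 93 mm and grips with 3 to 60 N. Pads are 15 mm wide; open, the fingers measure 128 mm over their backs; the gripper's body (75 mm by 188 mm) begins 65 mm behind the grasp point.
Start: joints at [-1.316, 0.13, 1.488, -0, 1.523, -0.085], TCP at [0.2, -0.566, 0.219] pointing down, gripper open.
Joint ranges: [-2.96, 2.96], [-0.89, 2.26], [0.02, 2.5], [-1.34, 4.48], [0, 2.73], [-2.66, 2.66]. Speed limits (rad/s): [2.39, 2.39, 2.79, 3.14, 3.14, 3.14].

## Interface

Orientations are given as a unit quaternion [w, x, y, z].
In Python, from cell import robot, cams gives the robot as it stands. The module is installed in compiled form; this text tells all that it offers.
- The arm moves only by the shell command python3 -m inch 'ROWS' [FORCE]. ROWS is JSON, a list of rows, each a list of 3 entries, a list of its own where there are three numbers: the closure in counts, from 0 (fully open) to 255 (shut), then the shift along the tool's x, y, z in mm, then the turn, a rotation vector about the tool's x, y, z in rad. In form: [[jaw, [tx, ty, tz], [rx, ry, rz]], ...]. A call has exactly 5 rows; each row is the pose to reach, as a shift and turn from the pose commanded when the call began, along the tool's axes at that moment; what a row does not reach only later rows make up. A row lasts 1/8 s, in which the tool goes at most 62.5 mm and 10.7 degrees, less where a joint would pass 70% of its speed; a pose out of reach is approached as far as the arm can. A call with a gripper value outside its range is refused whole. The fingers move at their own pace and stop on an object; FORCE is the grip in N (left out, the last holds). Time passes only in rows, so rows that repeat a pose let the fingers close, or fill a call up. It gives the time, the measured TCP pose, the force and the opening at its end, in the units of the state.
- robot.read_state(): the state, without advancing time (a new reading comes with each control period).
- cams.capture(name): name is "scene" or "top" or "wrist"; returns a dict with "pixels" (420x560x3 uint8, red, green, blue), "mtx" (3x3 intrinsics, pixels), "view" (4x4, takes a point from world to camera coordinates). Camera axes: x right, y down, z forward; pixel columns grow to the right and rows downward; lengths in m; the calibration is good to about 2 mm. A picture is of the moment at which its call begins. There is no depth.
- robot.sign_off(): hands the job in, once; it reports no verdict.
The state is a dict: "clock": time; "qpos": joint angles; "joint_vel": joint speeds; "joint_efforts": joint torques, N m; "position": TCP position; "orientation": TCP orientation; "contact_force": force on the tool from outside, world axes, zero at the start; "wrist_torque": the same for the moment, N m; "width": finger opening in m.
Only numpy, scipy, OpenCV 4.12 (cv2) and the standard library are available. Lean on these libraries where they do the work, as an engineer would, in place of code of your own. Each camera call takes 0.05 s, during which the arm holds its last target.

## Task

The dish dispenser is still set to too short a stroke: lift its upright travel stop out of the notch it stands in and let it down fully into the notch farthest from the slide's tab. Then push the tab under the bottle shelf toward the dish stack all the way, press it firmly but without forcing against its end (some 15 to 20 N), and slip off it there so that it snaps all the way back by itself and leaves just the lowest dish on the outlet. Do not disturb the other dishes or the things round the machine.

Things in the scene. Friction and masses are not known exactly. Their poses are not given: they have to be found in the camera images.
- dispenser: Dish dispenser, fixed to the desk, yaw up to 0.2. Origin: base underside below the magazine axis; +x to its back, +y along the stroke from tab to outlet, z up. In mm: base x -120..78, y -215..116, z 0..10; magazine cage |x|,|y| <= 36, up to z 86, with 3 dishes; deck in front x -118..-37, y -178..-30, z 24..32, with 3 notches through it at x -95, y -98, -73, -48.
- far_notch (a point): Centre, on the deck's top, of the notch farthest from the tab. All three notches are 15.4 mm along y, 23 mm along x and the floor in them is 22 mm below the deck's top. The stop starts in the one nearest the tab, 50 mm to -y of this one.
- shelf_edge (a point): Middle of the lower front edge of the bottle shelf over the slide (plate 167 mm along y, 103 mm back from here, underside 198 mm above the desk, two bottles fixed on it, its posts at the back). A gripper pointing down does not fit over the tab; one leaning 30 to 45 degrees from vertical, fingers forward and down below this edge, does.
- outlet (a point): Floor of the outlet channel, beside the magazine on its +y side: open above, 61 mm wide, walls 12 mm high, end rim 39 mm beyond this point. The lowest dish comes to lie about here.
- slide (a joint): Travel (m): 0 home, grows as the tab goes to +y; hard end at about 0.070. Spring: 4 N at home, 7.5 N at the end; let go, it returns at about 0.3 to 0.5 m/s. A lug below the deck meets the foot of the stop after 30 mm (first notch) or 55 mm (middle); in the far notch the stroke is free. Only the whole stroke puts out the lowest dish. Pressed firmly against the end = 11 N or more on the tab there; over 32 N is forcing.
- tab (a point): Point on the slide's upright steel tab, mid thickness; moves with it. At home (-15, -140, 92) mm in the dispenser's frame. Tab 10 mm thick along y, 24 wide along x, from 69 mm below this point to 20 mm above. Push on its -y face; nothing stands within 50 mm beside that face between the slide's top (z 23 mm) and the shelf.
- stop_mid (a point): Centre (half-way up) of the loose travel stop: upright steel plate 62 mm tall, 12 thick along y; upper 36 mm is 34 wide along x, the foot below 20 wide with rounded lower edges. Seated, this point is 41 mm above the desk, 9 mm above the deck's top; the plate's top is 31 mm above it. Axes as the dispenser's. 60 to 130 g.
- stop: The same travel stop; origin at the centre of its underside, 31 mm below its centre.
- dish_1_mid (a point): Centre of the lowest petri dish (58 mm across, 15 high, solid, about 30 g); starts at (0, 0, 17.5) mm in the dispenser's frame.
- dish_1: The same lowest dish; origin at the centre of its underside.
- dish_2_mid (a point): Centre of the middle petri dish, same size, 15 mm above the lowest at the start; sinks by 15 mm when the slide returns.
- dish_3_mid (a point): Centre of the top petri dish, same size, 30 mm above the lowest at the start.
- marker: Bystander: white marker with red cap, 135 mm, lying in front on the right. Origin: centre of its underside.
- pen: Bystander: thin white pen, 145 mm, lying in front of the machine at the desk's edge. Origin: centre of its underside.
- tape: Bystander: roll of tape, 96 mm across, 25 high, lying on the right. Origin: centre of its underside.
- timer: Bystander: small bench timer 66 x 72 x 28 mm at the back right. Origin: centre of its underside.
- forceps: Bystander: steel forceps, 134 mm long, 9 high, lying along y on the front left of the dispenser's base plate. Origin: centre of its underside.
- wash: Bystander: white wash bottle with a red bent spout, 184 mm tall, standing on the left. Origin: centre of its underside.
Not all that is in view belongs to the job. Of the things shaped like the stop, the bare steel one is meant. Leave any purple look-alike of the part that bears dish_3_mid alone.

How it is judged:
By the outcome, as a careful person would: the job done as asked, in the order asked, and still so for the second after the job is handed in, with the robot touching nothing.
It also fails if it takes over 53 s, if anything falls off the work surface, if the arm or the gripper's body presses on something with over 40 N, if the wrist force passes 120 N, or if a joint passes its speed limit or range.

## Working session

There is one attempt and no reset: what is moved stays moved. The work goes in short steps, Python scripts to look and compute and a shell command to move; the robot and the scene stay as the last step left them, time stands still between calls to the robot, and variables do not carry over. Pictures are saved under pics/ and viewed, and the job is handed in when it is done.

```bash
ls; mkdir -p pics
python3 - <<'E'
from cell import robot,cams
import cv2
s=robot.read_state()
for k,v in s.items(): print(k,v)
for n in("scene","top","wrist"):
    c=cams.capture(n)
    cv2.imwrite(f"pics/{n}0.png",c["pixels"][:,:,::-1])
    print(n,c["mtx"].tolist(),c["view"].round(4).tolist())
E
```

```text
pics
clock 0.0
qpos [-1.31637461e+00  1.31134201e-01  1.48928665e+00 -4.92826445e-05
  1.52299319e+00 -8.53674150e-02]
joint_vel [-0.00161138 -0.00046313  0.00099713  0.0006657   0.00073977 -0.00150173]
joint_efforts [ 4.93111238e-04 -5.59840572e+01 -4.91751623e+01  7.69427698e-02
  3.53339477e-02 -1.35030209e-04]
position [ 0.19985032 -0.56513131  0.21759951]
orientation [ 0.11948559 -0.119629    0.69756604 -0.69628566]
contact_force [-0.51313706 -0.33186637 -0.36671358]
wrist_torque [-0.01373544 -0.03897857  0.05360357]
width 0.0930396562183551
scene [[413.66437391347415, 0.0, 276.63983069170064], [0.0, 413.66437391347415, 202.30836852233648], [0.0, 0.0, 1.0]] [[-0.5141, -0.8574, -0.0229, 0.3195], [-0.3679, 0.2445, -0.8972, 0.3098], [0.7749, -0.4528, -0.4411, 0.6965], [0.0, 0.0, 0.0, 1.0]]
top [[385.57793103092536, 0.0, 278.38774026172547], [0.0, 385.57793103092536, 216.7697123584597], [0.0, 0.0, 1.0]] [[0.0081, -0.9997, -0.0218, 0.0704], [-0.9912, -0.0052, -0.1322, 0.5642], [0.1321, 0.0226, -0.991, 1.116], [0.0, 0.0, 0.0, 1.0]]
wrist [[295.1196721991665, 0.0, 280.09156341288696], [0.0, 295.1196721991665, 212.20601722771642], [0.0, 0.0, 1.0]] [[0.333, -0.9429, -0.0007, -0.5994], [-0.9057, -0.32, 0.278, -0.033], [-0.2623, -0.0919, -0.9606, 0.3909], [0.0, 0.0, 0.0, 1.0]]
```

View pics/scene0.png

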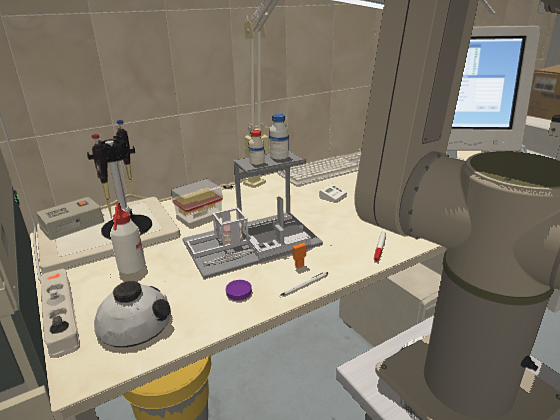

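View pics/top0.png

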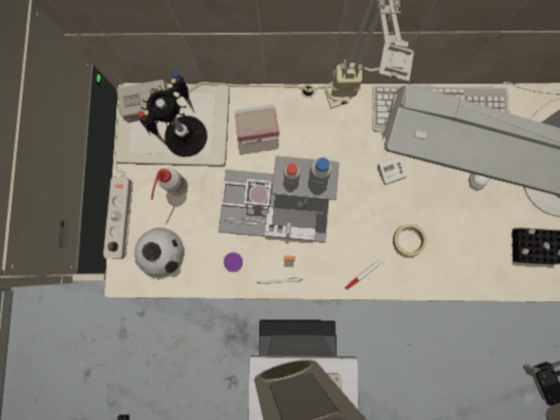

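View pics/wrist0.png

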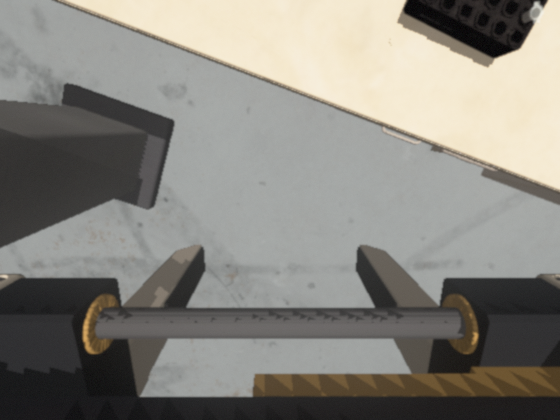

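Candidates for the stop: orange plate (scene 300,255 / top 289,259), a decoy. The bare-steel one stands in the deck (scene ~265,243). A purple dish look-alike is at scene 238,290, to be left alone. Close crops next.

Run:
```python
import cv2
a=cv2.imread("pics/scene0.png")[190:285,175:335]
cv2.imwrite("pics/sc.png",cv2.resize(a,None,fx=5,fy=5,interpolation=cv2.INTER_CUBIC))
a=cv2.imread("pics/top0.png")[150:250,210:345]
cv2.imwrite("pics/tc.png",cv2.resize(a,None,fx=5.9,fy=5.9,interpolation=cv2.INTER_CUBIC))
```

```text
(no output)
```

View pics/sc.png

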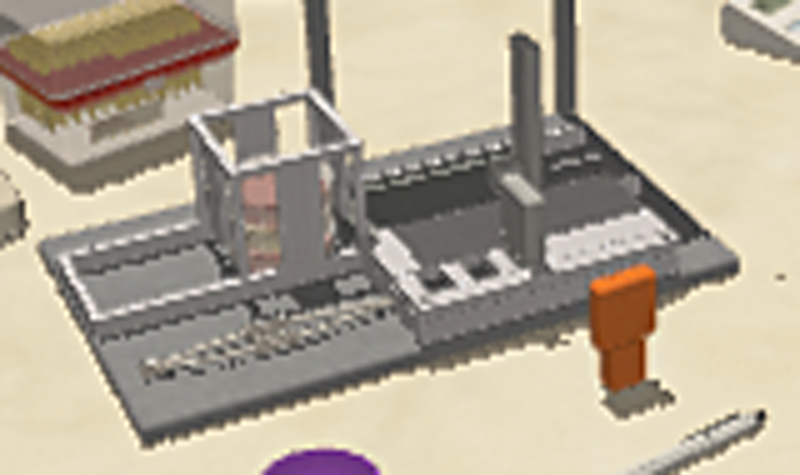

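View pics/tc.png

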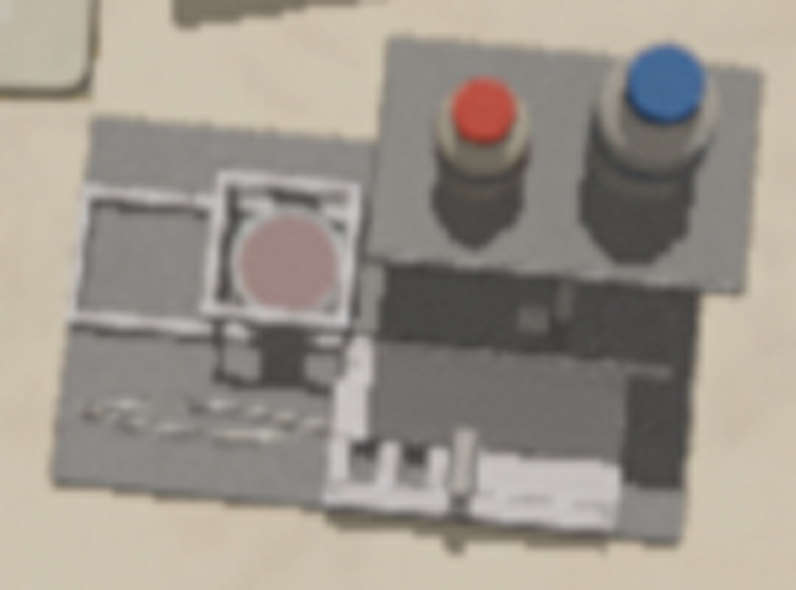

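The crops confirm the bare steel stop: top crop (463,462), first notch (right-most of three); free notches lie at (412,460) and (363,460). Forceps lie at (200,415), and the tab's top is seen at (565,300) under the shelf. The shaped look-alike is the orange one at scene (300,252). Now the coarse pose.

```bash
cat > h.py <<'E'
import numpy as np
from scipy.spatial.transform import Rotation as R
def ray(c,px):
    V=np.array(c["view"]);Rm=V[:3,:3];o=-Rm.T@V[:3,3]
    d=Rm.T@np.linalg.inv(c["mtx"])@np.array([px[0],px[1],1.]);return o,d
def onz(c,px,z):
    o,d=ray(c,px);return o+d*(z-o[2])/d[2]
def proj(c,P):
    V=np.array(c["view"]);q=V[:3,:3]@np.asarray(P)+V[:3,3];q=np.array(c["mtx"])@q;return q[:2]/q[2]
def fit(L,W):
    L=np.array(L)[:,:2];W=np.array(W)[:,:2];l=L.mean(0);w=W.mean(0)
    A=(L-l);B=(W-w);th=np.arctan2((A[:,0]*B[:,1]-A[:,1]*B[:,0]).sum(),(A*B).sum())
    c,s=np.cos(th),np.sin(th);M=np.array([[c,-s],[s,c]]);t=w-M@l
    return th,t,(W-(L@M.T+t))*1000
def d2w(th,t,p):
    c,s=np.cos(th),np.sin(th);return np.array([c*p[0]-s*p[1]+t[0],s*p[0]+c*p[1]+t[1],p[2]])
E
python3 - <<'E'
from h import *
from cell import cams
c=cams.capture("top")
f=lambda u,v:(210+u/5.9-.4,150+v/5.9-.4)
pts=[((95,118),(78,116,10)),((55,488),(-120,116,10)),((680,545),(-120,-215,10)),
((218,174),(36,36,86)),((360,182),(36,-36,86)),((204,315),(-36,36,86)),((350,325),(-36,-36,86))]
W=[onz(c,f(*p),l[2]/1e3) for p,l in pts]; L=[np.array(l)/1e3 for p,l in pts]
th,t,r=fit(L,W);print(th,t,r.round(1).tolist())
s=cams.capture("scene")
g=lambda u,v:(175+u/5-.4,190+v/5-.4)
for p,l in [((145,440),(-120,116,10)),((40,243),(78,116,10)),((738,265),(-120,-215,10)),((95,318),None),((192,117),(36,36,86)),((310,92),(36,-36,86)),((360,148),(-36,-36,86))]:
    if l: w=d2w(th,t,np.array(l)/1e3); print(np.array(g(*p)).round(1),proj(s,w).round(1), l)
for n,p in dict(stoptop=(-95,-98,72),far=(-95,-48,32),tab=(-15,-140,92),shelf=None).items() if 0 else [("stoptop",(-95,-98,72)),("far",(-95,-48,32)),("tab",(-15,-140,92)),("outlet",(0,77,10))]:
    w=d2w(th,t,np.array(p)/1e3);print(n,w.round(4),proj(c,w).round(1),proj(s,w).round(1))
# shelf corners at z .198
for p in [(388,38),(762,70),(372,258),(742,293)]: print(onz(c,f(*p),.202).round(4))
E
```

```text
-0.08407059765916344 [0.62935949 0.13373157] [[-1.4, -1.9], [-1.0, -2.9], [-0.7, 3.7], [-0.7, 0.1], [1.5, 1.7], [0.4, -0.4], [1.9, -0.2]]
[203.6 277.6] [204.6 275.6] (-120, 116, 10)
[182.6 238.2] [183.  237.4] (78, 116, 10)
[322.2 242.6] [324.1 240.8] (-120, -215, 10)
[213. 213.] [213.2 212.7] (36, 36, 86)
[236.6 208. ] [238.4 206.8] (36, -36, 86)
[246.6 219.2] [248.6 217.8] (-36, -36, 86)
stoptop [0.5265 0.0441 0.072 ] [288.4 228. ] [280.3 226.8]
far [0.5307 0.0939 0.032 ] [271.8 227.9] [263.  245.1]
tab [ 0.6027 -0.0045  0.092 ] [305.6 200.9] [280.8 203.9]
outlet [0.6358 0.2105 0.01  ] [234.8 194.7] [205.2 247.3]
[0.7024 0.0797 0.202 ]
[ 0.6881 -0.0857  0.202 ]
[0.603  0.0858 0.202 ]
[ 0.5881 -0.0758  0.202 ]
```

```bash
cat >> h.py <<'E'
def tgtR(th,sgn=1,lean=0.0):
    # tool y down, tool z along sgn*dispenser y ; lean: fingers forward (+x disp) by angle
    ey=np.array([-np.sin(th),np.cos(th),0]);ex=np.array([np.cos(th),np.sin(th),0]);ez=np.array([0,0,1.])
    ty=-ez*np.cos(lean)+ex*np.sin(lean); tz=sgn*ey; tx=np.cross(ty,tz)
    return np.stack([tx,ty,tz],1)
def delta(s,p,Rt):
    q=np.array(s["orientation"]);R0=R.from_quat(q[[1,2,3,0]])
    sh=R0.inv().apply(np.array(p)-s["position"])*1000
    rv=(R0.inv()*R.from_matrix(Rt)).as_rotvec()
    return sh.round(1),rv.round(4)
def show(s):
    q=np.array(s["orientation"]);R0=R.from_quat(q[[1,2,3,0]]).as_matrix()
    print("t",round(s["clock"],2),"p",np.round(s["position"],4),"F",np.round(s["contact_force"],1),"w",round(s["width"],4));print(R0.round(3).tolist(), "q",np.round(s["qpos"],2))
E
python3 - <<'E'
from h import *
from cell import robot
s=robot.read_state();show(s)
for sg in(1,-1): print(delta(s,(.5265,.044,.20),tgtR(-.084,sg)))
E
```

```text
t 0.25 p [ 0.1999 -0.5654  0.2181] F [ 0.1  0.2 -0.4] w 0.0932
[[-0.943, -0.0, 0.333], [-0.333, 0.001, -0.943], [-0.0, -1.0, -0.001]] q [-1.32  0.13  1.49 -0.    1.52 -0.09]
(array([-511. ,   18.6, -465.7]), array([ 2.0000e-04, -2.7178e+00, -1.3000e-03]))
(array([-511. ,   18.6, -465.7]), array([9.000e-04, 4.238e-01, 1.000e-04]))
```

```bash
python3 -m inch '[[0,[-35,2,-32],[0,-0.18,0]],[0,[-75,4,-70],[0,-0.36,0]],[0,[-115,6,-105],[0,-0.54,0]],[0,[-155,7,-140],[0,-0.72,0]],[0,[-190,8,-170],[0,-0.9,0]]]'
python3 - <<'E'
from h import *
from cell import robot
s=robot.read_state();show(s)
print(delta(s,(.5265,.044,.20),tgtR(-.084,1)))
E
```

```text
clock: 0.88
position: [0.3231, -0.3404, 0.2106]
orientation: [-0.413, 0.412, -0.574, 0.574]
contact_force: [0.7, -0.4, 0.3]
width: 0.0925
t 0.88 p [ 0.3231 -0.3404  0.2106] F [ 0.7 -0.4  0.3] w 0.0925
[[-0.319, 0.0, 0.948], [-0.948, -0.0, -0.319], [-0.0, -1.0, 0.0]] q [-0.92 -0.23  1.85  0.    1.52 -0.6 ]
(array([-429.2,   10.7,   70.1]), array([-3.0000e-04, -1.8117e+00,  2.0000e-04]))
```

```bash
python3 -m inch '[[0,[-45,2,7],[0,-0.18,0]],[0,[-90,3,14],[0,-0.36,0]],[0,[-135,4,21],[0,-0.54,0]],[0,[-180,5,28],[0,-0.72,0]],[0,[-225,6,35],[0,-0.9,0]]]'
python3 - <<'E'
from h import *
from cell import robot
s=robot.read_state();show(s)
print(delta(s,(.525,.044,.19),tgtR(-.084,1)))
E
```

```text
clock: 1.5
position: [0.4292, -0.1393, 0.2047]
orientation: [0.621, -0.621, 0.338, -0.338]
contact_force: [0.4, -1.1, -0.1]
width: 0.0928
t 1.5 p [ 0.4292 -0.1393  0.2047] F [ 0.4 -1.1 -0.1] w 0.0928
[[0.544, 0.0, 0.839], [-0.839, -0.0, 0.544], [0.0, -1.0, 0.0]] q [-0.43 -0.28  1.9  -0.    1.52 -1.  ]
(array([-101.8,   14.7,  180. ]), array([-1.000e-04, -9.119e-01,  6.000e-04]))
```

```bash
python3 -m inch '[[0,[-25,4,45],[0,-0.18,0]],[0,[-50,8,90],[0,-0.36,0]],[0,[-80,12,140],[0,-0.54,0]],[0,[-101.8,14.7,180],[0,-0.73,0]],[0,[-101.8,14.7,180],[0,-0.912,0]]]'
python3 - <<'E'
from h import *
from cell import robot,cams
import cv2
c=cams.capture("wrist");cv2.imwrite("pics/w1.png",c["pixels"][:,:,::-1])
s=robot.read_state();show(s)
th,t=-.084,np.array([.62936,.13373])
for n,p in [("stoptop",(-95,-98,72)),("far",(-95,-48,32)),("mid",(-95,-73,32)),("tabtop",(-15,-140,112)),("shelf",(-22,-133,198))]:
    print(n,proj(c,d2w(th,t,np.array(p)/1e3)).round(1))
E
```

```text
clock: 2.12
position: [0.526, 0.045, 0.1893]
orientation: [0.707, -0.706, 0.029, -0.028]
contact_force: [0.1, -0.8, -0.5]
width: 0.0929
t 2.17 p [0.5256 0.0438 0.1894] F [-0.5 -0.2  0.8] w 0.0931
[[0.997, -0.001, 0.071], [-0.071, 0.0, 0.997], [-0.001, -1.0, 0.0]] q [-0.01 -0.05  1.73  0.    1.47 -1.51]
stoptop [279.5 208.7]
far [323.9 199.3]
mid [301.7 199.3]
tabtop [234.7 301.5]
shelf [225.6 366.7]
```

View pics/w1.png

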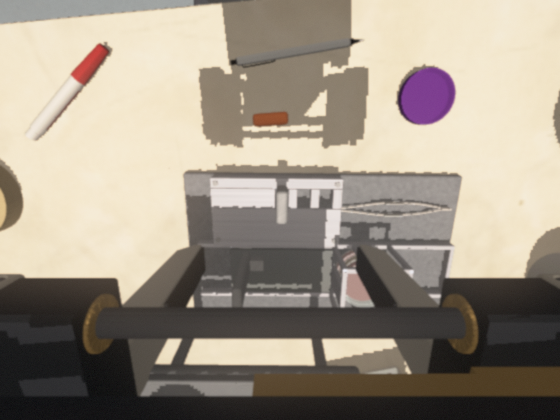

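Run:
```python
import cv2
a=cv2.imread("pics/w1.png")[160:260,180:350]
cv2.imwrite("pics/w1c.png",cv2.resize(a,None,fx=4.7,fy=4.7,interpolation=cv2.INTER_CUBIC))
a=cv2.imread("pics/w1.png")[160:300,325:470]
cv2.imwrite("pics/w1d.png",cv2.resize(a,None,fx=4,fy=4,interpolation=cv2.INTER_CUBIC))
```

```text
(no output)
```

View pics/w1c.png

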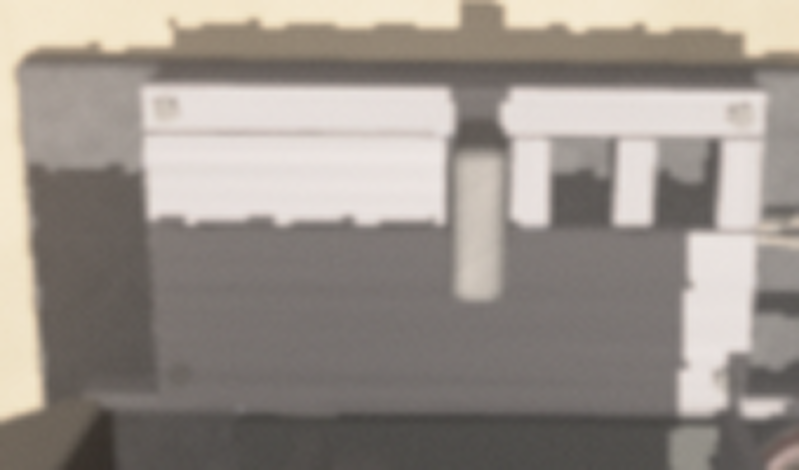

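View pics/w1d.png

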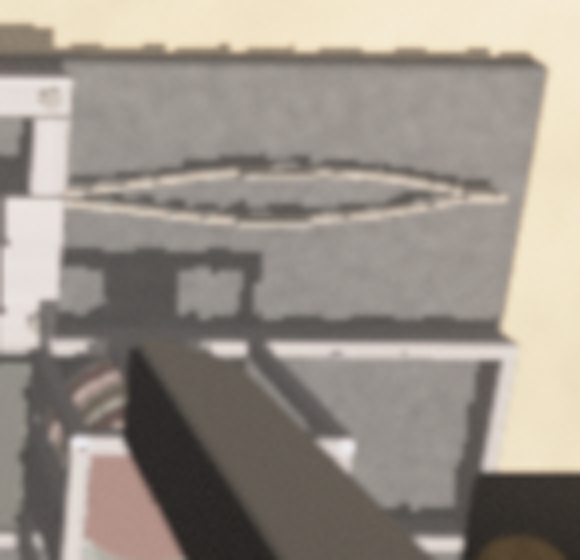

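Run:
```python
from h import *
from cell import robot,cams
c=cams.capture("wrist"); s=robot.read_state();show(s)
f=lambda u,v:(180+(u+.5)/4.7-.5,160+(v+.5)/4.7-.5)
g=lambda u,v:(325+(u+.5)/4-.5,160+(v+.5)/4-.5)
pts=[(f(143,85),(-118,-178,32)),(f(767,92),(-118,-30,32)),(f(20,62),(-120,-215,10)),(g(545,65),(-120,116,10)),
(f(655,183),(-95,-55.7,32)),(f(720,183),(-95,-40.3,32)),(f(550,183),(-95,-80.7,32)),(f(613,183),(-95,-65.3,32)),
(f(478,150),(-112,-98,72)),(f(478,298),(-78,-98,72)),(f(452,224),(-95,-104,72)),(f(504,224),(-95,-92,72))]
W=[onz(c,p,l[2]/1e3) for p,l in pts];L=[np.array(l)/1e3 for p,l in pts]
th,t,r=fit(L,W);print(th,t);print(r.round(1).tolist())
for sel in ([8,9,10,11],[4,5],[6,7]): print(np.mean([W[i] for i in sel],0).round(4))
for n,p in [("stop",(-95,-98,72)),("far",(-95,-48,32)),("tab",(-15,-140,92))]: print(n,d2w(th,t,np.array(p)/1e3).round(4))
e=np.subtract(W[9],W[8]);print("stop yaw",np.arctan2(e[1],e[0]), "deck yaw",[np.arctan2(-(a[0]),a[1]) for a in (np.subtract(W[1],W[0]),np.subtract(W[3],W[2]))])
```

```text
t 2.23 p [0.5254 0.0429 0.1895] F [-0.2 -0.6  0.2] w 0.0931
[[0.996, -0.001, 0.085], [-0.085, -0.0, 0.996], [-0.001, -1.0, -0.0]] q [-0.02 -0.05  1.73 -0.    1.47 -1.5 ]
-0.08287042212277712 [0.62806719 0.13448205]
[[0.5, 0.8], [0.4, -0.2], [0.9, 2.1], [0.4, -2.6], [-0.2, 0.2], [-0.4, 0.4], [0.0, -0.0], [-0.2, -0.3], [0.5, -0.4], [-0.9, 0.1], [-0.4, 0.4], [-0.6, -0.6]]
[0.5249 0.0446 0.072 ]
[0.5291 0.0948 0.032 ]
[0.5273 0.0694 0.032 ]
stop [0.5253 0.0447 0.072 ]
far [0.5294 0.0945 0.032 ]
tab [ 0.6015 -0.0038  0.092 ]
stop yaw -0.07033685146414281 deck yaw [np.float64(-0.08270104664092767), np.float64(-0.08255006855549663)]
```

Run:
```python
from h import *
from cell import robot,cams
import cv2,pickle
c=cams.capture("wrist"); s=robot.read_state();show(s)
pickle.dump(c,open("w2.pkl","wb"))
a=c["pixels"][155:255,180:350,::-1]
cv2.imwrite("pics/w2c.png",cv2.resize(a,None,fx=4.7,fy=4.7,interpolation=cv2.INTER_CUBIC))
```

```text
t 2.27 p [0.5254 0.0423 0.1897] F [-0.3 -0.9  0.8] w 0.093
[[0.996, -0.001, 0.092], [-0.092, -0.0, 0.996], [-0.001, -1.0, -0.0]] q [-0.02 -0.05  1.73 -0.    1.47 -1.5 ]
```

View pics/w2c.png

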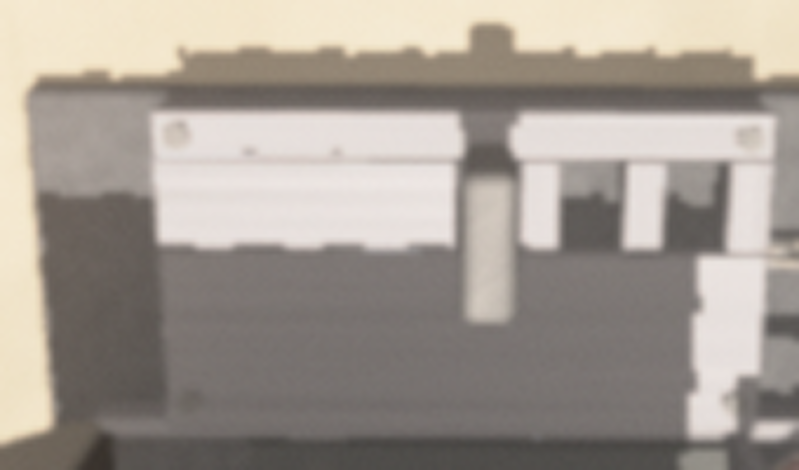

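Run:
```python
from h import *
import pickle
c=pickle.load(open("w2.pkl","rb"))
f=lambda u,v:(180+(u+.5)/4.7-.5,155+(v+.5)/4.7-.5)
pts=[(f(152,110),(-118,-178,32)),(f(775,114),(-118,-30,32)),
(f(664,205),(-95,-55.7,32)),(f(728,205),(-95,-40.3,32)),(f(558,205),(-95,-80.7,32)),(f(623,205),(-95,-65.3,32)),
(f(489,175),(-112,-98,72)),(f(489,323),(-78,-98,72)),(f(463,249),(-95,-104,72)),(f(515,249),(-95,-92,72))]
W=[onz(c,p,l[2]/1e3) for p,l in pts];L=[np.array(l)/1e3 for p,l in pts]
th,t,r=fit(L,W);print(th,t);print(r.round(1).tolist())
for sel in ([6,7,8,9],[2,3],[4,5]): print(np.mean([W[i] for i in sel],0).round(4))
for n,p in [("stop",(-95,-98,72)),("far",(-95,-48,32)),("tab",(-15,-140,92))]: print(n,d2w(th,t,np.array(p)/1e3).round(4))
e=np.subtract(W[7],W[6]);print("stop yaw",np.arctan2(e[1],e[0]))
from cell import robot
s=robot.read_state(); print(delta(s,(.5249,.0448,.08),tgtR(-.085,1)))
```

```text
-0.08908589901433063 [0.62866941 0.13521212]
[[0.3, 0.9], [0.6, -0.4], [-0.2, 0.1], [-0.3, 0.1], [-0.2, -0.3], [-0.2, -0.1], [0.8, -0.2], [-0.5, 0.1], [-0.0, 0.4], [-0.2, -0.5]]
[0.5253 0.046  0.072 ]
[0.5295 0.096  0.032 ]
[0.5273 0.0707 0.032 ]
stop [0.5253 0.0461 0.072 ]
far [0.5298 0.0959 0.032 ]
tab [ 0.6013 -0.0029  0.092 ]
stop yaw -0.08251688885722493
(array([ -0.6, 109.7,   2.4]), array([ 0.0001, -0.0073, -0.0005]))
```

```bash
python3 -m inch '[[0,[0,35,1],[0,0,0]],[0,[0,70,2],[0,0,0]],[0,[0,98,3],[0,0,0]],[0,[0,98,3],[0,0,0]],[0,[0,98,3],[0,0,0]]]'
python3 - <<'E'
from h import *
from cell import robot,cams
import cv2,pickle
c=cams.capture("wrist"); s=robot.read_state();show(s)
pickle.dump(c,open("w3.pkl","wb"))
cv2.imwrite("pics/w3.png",c["pixels"][:,:,::-1])
a=c["pixels"][110:290,190:370,::-1]
cv2.imwrite("pics/w3c.png",cv2.resize(a,None,fx=3.3,fy=3.3,interpolation=cv2.INTER_CUBIC))
E
```

```text
clock: 2.9
position: [0.5264, 0.0446, 0.0933]
orientation: [0.706, -0.706, 0.032, -0.033]
contact_force: [-0.2, 0.6, 0.9]
width: 0.0929
t 2.95 p [0.5269 0.0447 0.0938] F [ 0.3 -0.4 -0.5] w 0.0927
[[0.996, 0.003, 0.092], [-0.092, -0.0, 0.996], [0.003, -1.0, 0.0]] q [-0.01  0.03  1.83 -0.    1.28 -1.49]
```

View pics/w3c.png

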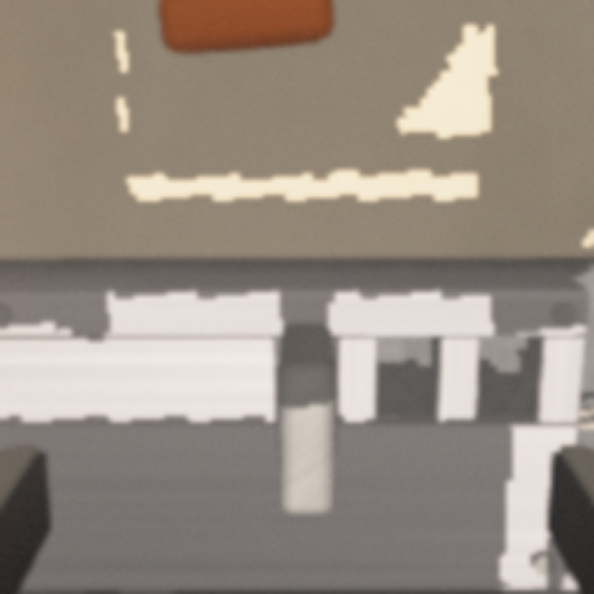

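Run:
```python
from h import *
import pickle
c=pickle.load(open("w3.pkl","rb"))
f=lambda u,v:(190+(u+.5)/3.3-.5,110+(v+.5)/3.3-.5)
for n,p,z in [("stopL",(282.5,460),.072),("stopR",(333,460),.072),("stopback",(307,514),.072),("stopfront",(307,403),.072),("f1",(478,385),.032),("f2",(541,385),.032),("m1",(375,385),.032),("m2",(439,385),.032),
 ("nf",(510,338),.032),("nb",(510,422),.032)]:
    print(n,onz(c,f(*p),z).round(4))
from cell import robot
s=robot.read_state();show(s)
for P in [(.5255,.0455,.072),(.5298,.0953,.032)]: print(((proj(c,P)-[190,110])*3.3).round(0))
```

```text
stopL [0.5289 0.0406 0.072 ]
stopR [0.5299 0.0511 0.072 ]
stopback [0.5417 0.0446 0.072 ]
stopfront [0.5168 0.0468 0.072 ]
f1 [0.5306 0.0883 0.032 ]
f2 [0.5321 0.1039 0.032 ]
m1 [0.5283 0.063  0.032 ]
m2 [0.5297 0.0788 0.032 ]
nf [0.5192 0.0966 0.032 ]
nb [0.5412 0.0959 0.032 ]
t 2.95 p [0.5269 0.0447 0.0938] F [ 0.3 -0.4 -0.5] w 0.0927
[[0.996, 0.003, 0.092], [-0.092, -0.0, 0.996], [0.003, -1.0, 0.0]] q [-0.01  0.03  1.83 -0.    1.28 -1.49]
[303. 442.]
[505. 378.]
```

```bash
python3 -m inch '[[0,[-1.5,20,1],[0,0,0]],[0,[-1.5,40,1],[0,0,0]],[0,[-1.5,54,1],[0,0,0]],[0,[-1.5,54,1],[0,0,0]],[100,[-1.5,54,1],[0,0,0]]]' 25
python3 - <<'E'
from h import *
from cell import robot
s=robot.read_state();show(s)
E
```

```text
clock: 3.58
position: [0.5251, 0.0461, 0.039]
orientation: [0.706, -0.706, 0.031, -0.032]
contact_force: [0.3, -0.8, 0.2]
width: 0.0873
t 3.58 p [0.5251 0.0461 0.039 ] F [ 0.3 -0.8  0.2] w 0.0873
[[0.996, 0.001, 0.09], [-0.09, -0.0, 0.996], [0.001, -1.0, 0.0]] q [-0.01  0.1   1.86 -0.    1.18 -1.49]
```

```bash
python3 -m inch '[[180,[0,0,0],[0,0,0]],[200,[0,0,0],[0,0,0]],[200,[0,0,0],[0,0,0]],[200,[0,0,0],[0,0,0]],[200,[0,0,0],[0,0,0]]]' 25
python3 - <<'E'
from h import *
from cell import robot,cams
import cv2
s=robot.read_state();show(s)
c=cams.capture("wrist")
cv2.imwrite("pics/w4.png",c["pixels"][:,:,::-1])
E
```

```text
clock: 4.2
position: [0.5243, 0.0462, 0.0379]
orientation: [-0.706, 0.706, -0.032, 0.032]
contact_force: [-0.5, 0.3, -0.1]
width: 0.0375
t 4.2 p [0.5243 0.0462 0.0379] F [-0.5  0.3 -0.1] w 0.0375
[[0.996, -0.0, 0.09], [-0.09, -0.0, 0.996], [-0.0, -1.0, -0.0]] q [-0.01  0.1   1.87 -0.    1.18 -1.49]
```

View pics/w4.png

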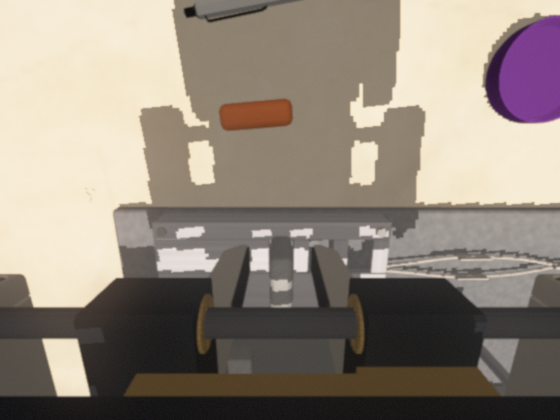

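The fingers at (237..325, 270) straddle the bare-steel stop at (281, 275), well centred. Close further.

```bash
python3 -m inch '[[255,[0,0,0],[0,0,0]],[255,[0,0,0],[0,0,0]],[255,[0,0,0],[0,0,0]],[255,[0,0,0],[0,0,0]],[255,[0,0,0],[0,0,0]]]' 30
python3 - <<'E'
from h import *
from cell import robot,cams
import cv2
s=robot.read_state();show(s)
E
```

```text
clock: 4.88
position: [0.5243, 0.0462, 0.0379]
orientation: [0.706, -0.706, 0.032, -0.032]
contact_force: [0.1, 0.5, 0.2]
width: 0.0117
t 4.88 p [0.5243 0.0462 0.0379] F [0.1 0.5 0.2] w 0.0117
[[0.996, -0.0, 0.09], [-0.09, 0.0, 0.996], [-0.0, -1.0, 0.0]] q [-0.01  0.1   1.87  0.    1.18 -1.49]
```

```bash
python3 -m inch '[[255,[0,-6,0],[0,0,0]],[255,[0,-14,0],[0,0,0]],[255,[0,-23,0],[0,0,0]],[255,[0,-32,0],[0,0,0]],[255,[0,-32,0],[0,0,0]]]'; python3 -m inch '[[255,[0,0,12],[0,0,0]],[255,[0,0,25],[0,0,0]],[255,[0,0,38],[0,0,0]],[255,[0,0,50],[0,0,0]],[255,[0,0,50],[0,0,0]]]'
python3 - <<'E'
from h import *
from cell import robot,cams
import cv2,pickle
c=cams.capture("wrist")
s=robot.read_state();show(s)
pickle.dump(c,open("w5.pkl","wb"))
cv2.imwrite("pics/w5.png",c["pixels"][:,:,::-1])
a=c["pixels"][180:330,200:400,::-1]
cv2.imwrite("pics/w5c.png",cv2.resize(a,None,fx=4,fy=4,interpolation=cv2.INTER_CUBIC))
c=cams.capture("scene")
a=c["pixels"][190:285,175:335,::-1]
cv2.imwrite("pics/s5c.png",cv2.resize(a,None,fx=5,fy=5,interpolation=cv2.INTER_CUBIC))
E
```

```text
clock: 5.5
position: [0.5253, 0.0462, 0.0713]
orientation: [0.706, -0.706, 0.031, -0.033]
contact_force: [-0.2, 0.8, -0.7]
width: 0.0118
clock: 6.12
position: [0.5288, 0.0971, 0.0698]
orientation: [0.706, -0.706, 0.031, -0.031]
contact_force: [0.4, -0.2, -1.5]
width: 0.0115
t 6.17 p [0.5287 0.0965 0.0698] F [ 0.4  0.2 -1. ] w 0.012
[[0.996, -0.0, 0.088], [-0.088, -0.0, 0.996], [-0.0, -1.0, -0.0]] q [ 0.09  0.09  1.82 -0.    1.24 -1.4 ]
```

View pics/w5c.png

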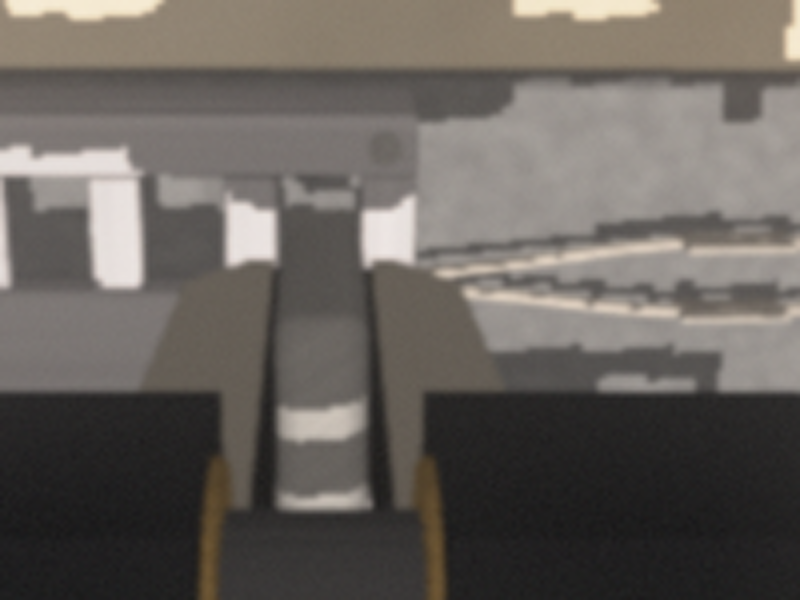

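View pics/s5c.png

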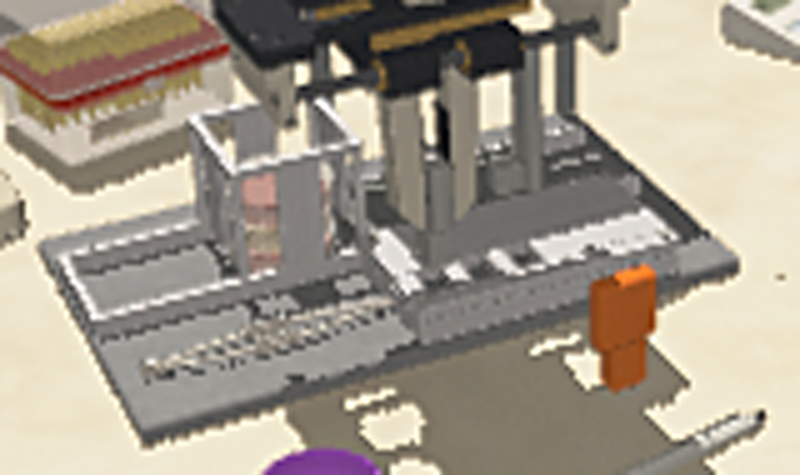

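Stop is held (w5c: between the fingers at (320,420), far notch right below at (318,200)). Lower gradually.

```bash
python3 -m inch '[[255,[0,5,-0.3],[0,0,0]],[255,[0,9,-0.3],[0,0,0]],[255,[0,13,-0.3],[0,0,0]],[255,[0,16,-0.3],[0,0,0]],[255,[0,16,-0.3],[0,0,0]]]'
python3 - <<'E'
from h import *
from cell import robot,cams
s=robot.read_state();show(s)
E
```

```text
clock: 6.85
position: [0.5285, 0.0956, 0.0535]
orientation: [-0.706, 0.706, -0.032, 0.032]
contact_force: [-0.2, 0.5, -0.6]
width: 0.0118
t 6.85 p [0.5285 0.0956 0.0535] F [-0.2  0.5 -0.6] w 0.0118
[[0.996, -0.001, 0.09], [-0.09, -0.0, 0.996], [-0.001, -1.0, -0.0]] q [ 0.08  0.11  1.83  0.    1.21 -1.4 ]
```

```bash
python3 -m inch '[[255,[0,4,0],[0,0,0]],[255,[0,8,0],[0,0,0]],[255,[0,12,0],[0,0,0]],[255,[0,15.5,0],[0,0,0]],[255,[0,15.5,0],[0,0,0]]]'
python3 - <<'E'
from h import *
from cell import robot,cams
s=robot.read_state();show(s)
E
```

```text
clock: 7.48
position: [0.5287, 0.0957, 0.0382]
orientation: [-0.706, 0.706, -0.032, 0.032]
contact_force: [-0.8, -0.0, -0.8]
width: 0.0117
t 7.47 p [0.5287 0.0957 0.0382] F [-0.8 -0.  -0.8] w 0.0117
[[0.996, -0.0, 0.09], [-0.09, 0.0, 0.996], [-0.0, -1.0, -0.0]] q [ 0.08  0.13  1.83  0.    1.18 -1.4 ]
```

```bash
python3 -m inch '[[200,[0,0.5,0],[0,0,0]],[150,[0,0.5,0],[0,0,0]],[150,[0,0.5,0],[0,0,0]],[150,[0,0.5,0],[0,0,0]],[150,[0,0,0],[0,0,0]]]'; python3 -m inch '[[150,[0,-20,0],[0,0,0]],[150,[0,-50,0],[0,0,0]],[150,[0,-90,0],[0,0,0]],[150,[0,-110,0],[0,0,0]],[150,[0,-110,0],[0,0,0]]]';  python3 - <<'E'
from h import *
from cell import robot,cams
import cv2,pickle
c=cams.capture("wrist")
s=robot.read_state();show(s)
pickle.dump(c,open("w6.pkl","wb"))
a=c["pixels"][150:300,180:380,::-1]
cv2.imwrite("pics/w6c.png",cv2.resize(a,None,fx=4,fy=4,interpolation=cv2.INTER_CUBIC))
c=cams.capture("scene")
a=c["pixels"][190:285,175:335,::-1]
cv2.imwrite("pics/s6c.png",cv2.resize(a,None,fx=5,fy=5,interpolation=cv2.INTER_CUBIC))
E
```

```text
clock: 8.1
position: [0.5288, 0.0957, 0.0385]
orientation: [0.706, -0.706, 0.032, -0.032]
contact_force: [0.3, 0.5, -0.1]
width: 0.0382
clock: 8.72
position: [0.5303, 0.0958, 0.1506]
orientation: [0.707, -0.706, 0.03, -0.033]
contact_force: [0.1, -0.4, -1.5]
width: 0.038
t 8.78 p [0.5292 0.0957 0.1487] F [-0.   0.6  0.2] w 0.0384
[[0.996, 0.001, 0.09], [-0.09, 0.0, 0.996], [0.001, -1.0, 0.0]] q [ 0.08  0.    1.75  0.    1.39 -1.4 ]
```

View pics/w6c.png

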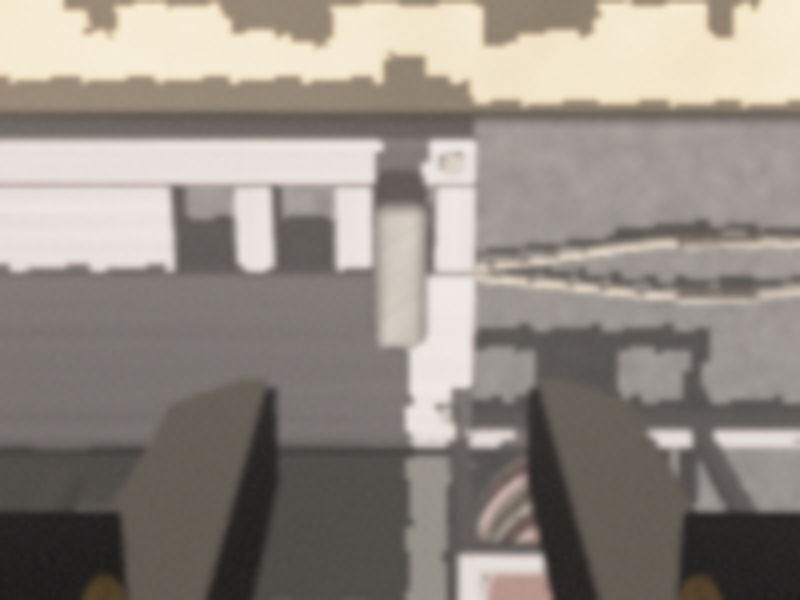

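View pics/s6c.png

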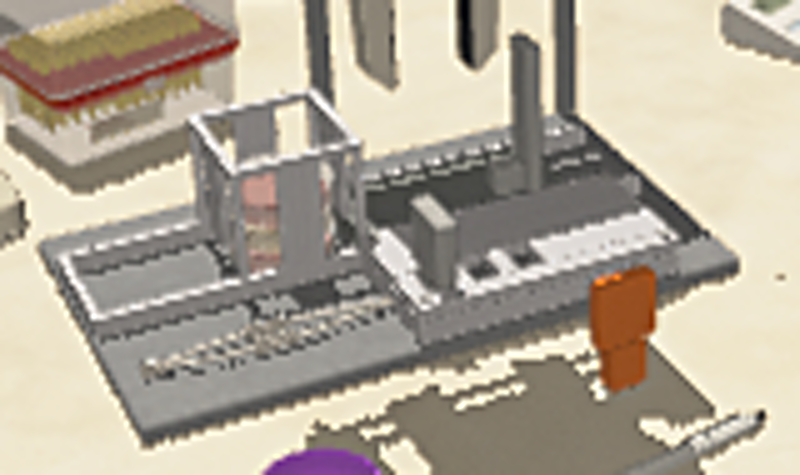

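Run:
```python
from h import *
from cell import cams
import pickle
c=cams.capture("scene");th=-.088
for t in ([.6286,.1352],[.62936,.13373]):
  t=np.array(t)
  for z in (72,78,84,94):
    for y in (-98,-48): print(z,y,((proj(c,d2w(th,t,np.array((-95,y,z))/1e3))-[175,190])*5).round(0))
w=pickle.load(open("w6.pkl","rb"))
f=lambda u,v:(180+(u+.5)/4-.5,150+(v+.5)/4-.5)
for z in (.072,.084,.094): print(z,onz(w,f(376,280),z)[1]-onz(w,f(426,280),z)[1],onz(w,f(401,205),z).round(4),onz(w,f(401,346),z).round(4))
```

```text
72 -98 [525. 186.]
72 -48 [435. 209.]
78 -98 [524. 176.]
78 -48 [434. 199.]
84 -98 [524. 165.]
84 -48 [434. 188.]
94 -98 [524. 148.]
94 -48 [433. 171.]
72 -98 [526. 184.]
72 -48 [437. 208.]
78 -98 [526. 174.]
78 -48 [436. 197.]
84 -98 [526. 164.]
84 -48 [436. 187.]
94 -98 [526. 146.]
94 -48 [435. 169.]
0.072 -0.010850919248786742 [0.5136 0.0968 0.072 ] [0.5457 0.0939 0.072 ]
0.084 -0.010319032271233333 [0.5106 0.097  0.084 ] [0.5411 0.0943 0.084 ]
0.094 -0.00987579312327215 [0.508  0.0973 0.094 ] [0.5372 0.0946 0.094 ]
```

Stop is seated (scene crop top centre (433,208), predicted (435,209) for z 72). The tab is the upright bar at scene crop (525,40). Now the lean and move beside the tab.

```bash
cat > tg.py <<'E'
from h import *
from cell import robot
TH=-.089;T=np.array([.6287,.1352]);LEAN=np.deg2rad(35)
def loc(s):
    d=np.array(s["position"]);c,sn=np.cos(TH),np.sin(TH);x,y=d[:2]-T
    return (np.array([c*x+sn*y,-sn*x+c*y,d[2]])*1000).round(1)
def go(p,lean=LEAN):
    s=robot.read_state();show(s);print("loc",loc(s));print(delta(s,d2w(TH,T,np.array(p)/1e3),tgtR(TH,1,lean)))
E
python3 -c "
from tg import *
go((-75,-185,170))"
```

```text
t 8.88 p [0.528  0.0956 0.147 ] F [ 0.5 -0.6 -0.8] w 0.0384
[[0.996, -0.002, 0.09], [-0.09, -0.0, 0.996], [-0.002, -1.0, -0.0]] q [ 0.08  0.01  1.75 -0.    1.39 -1.4 ]
loc [-96.8 -48.4 147. ]
(array([  21.9,  -23. , -136.6]), array([ 6.000e-04, -7.000e-04, -6.128e-01]))
```

```bash
python3 -m inch '[[255,[4,-8,-35],[0,0,-0.12]],[255,[8,-14,-70],[0,0,-0.26]],[255,[14,-18,-105],[0,0,-0.4]],[255,[20,-23,-136],[0,0,-0.52]],[255,[22,-23,-136.5],[0,0,-0.612]]]' 20;python3 -m inch '[[255,[0,0,0],[0,0,0]],[255,[0,0,0],[0,0,0]],[255,[0,0,0],[0,0,0]],[255,[0,0,0],[0,0,0]],[255,[0,0,0],[0,0,0]]]'
python3 - <<'E'
from tg import *
from cell import cams
import cv2
go((-12,-185,85))
for n in("scene","wrist"):
    c=cams.capture(n);cv2.imwrite(f"pics/{n}7.png",c["pixels"][:,:,::-1])
E
```

```text
clock: 9.5
position: [0.5377, -0.0441, 0.17]
orientation: [-0.663, 0.683, 0.182, 0.245]
contact_force: [-0.1, 0.6, -0.7]
width: 0.0004
clock: 10.12
position: [0.5387, -0.042, 0.1715]
orientation: [-0.664, 0.683, 0.183, 0.243]
contact_force: [0.4, -0.3, 0.1]
width: 0.0002
t 10.12 p [ 0.5387 -0.042   0.1715] F [ 0.4 -0.3  0.1] w 0.0002
[[0.815, 0.572, 0.089], [-0.073, -0.051, 0.996], [0.574, -0.819, 0.0]] q [-0.23 -0.64  2.34  0.11  0.84 -1.76]
loc [ -73.9 -184.5  171.5]
(array([  1. , 106.4,  -0.5]), array([ 0.0002, -0.0003,  0.0007]))
```

View pics/scene7.png

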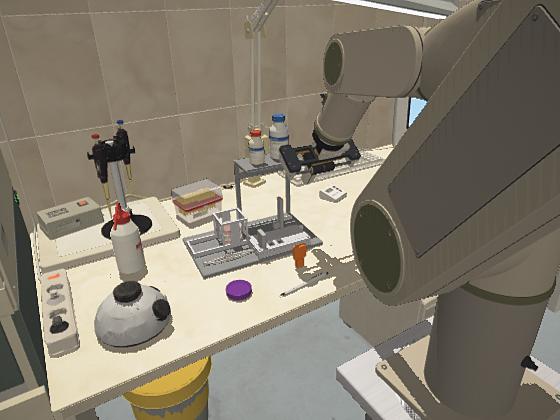

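View pics/wrist7.png

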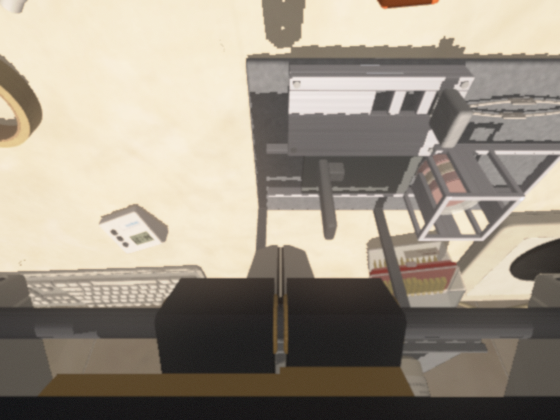

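Run:
```python
from tg import *
from cell import cams
import cv2
c=cams.capture("wrist")
for p in [(-15,-140,112),(-27,-145,112),(-27,-135,112),(-27,-145,23),(-27,-135,23),(-22,-217,198),(-22,-50,198)]: print(p,proj(c,d2w(TH,T,np.array(p)/1e3)).round(1))
a=c["pixels"][140:260,260:420,::-1]
cv2.imwrite("pics/w8c.png",cv2.resize(a,None,fx=5,fy=5,interpolation=cv2.INTER_CUBIC))
```

```text
(-15, -140, 112) [330.3 232.9]
(-27, -145, 112) [326.3 225. ]
(-27, -135, 112) [337.8 225. ]
(-27, -145, 23) [318.1 156.9]
(-27, -135, 23) [327.6 156.9]
(-22, -217, 198) [234.3 328.7]
(-22, -50, 198) [473.6 328.8]
```

View pics/w8c.png

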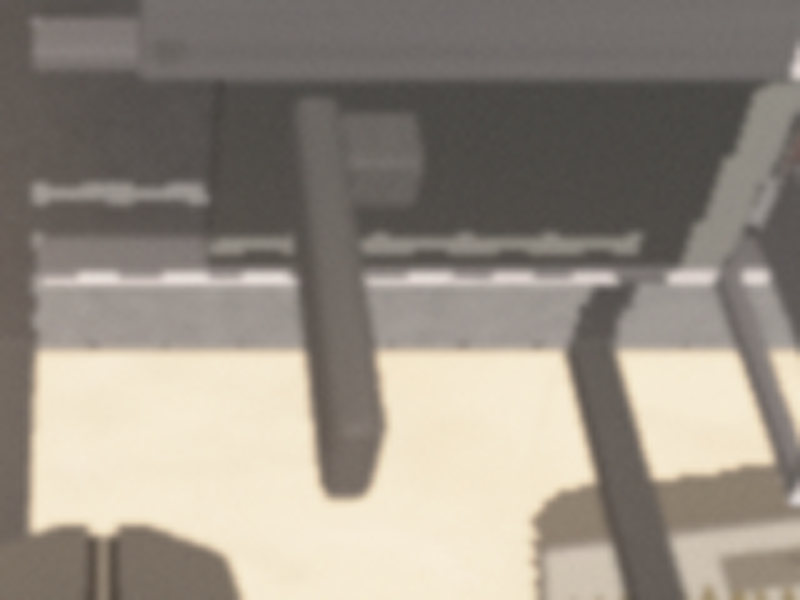

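```bash
python3 -m inch '[[255,[0,25,0],[0,0,0]],[255,[0,55,0],[0,0,0]],[255,[0,85,0],[0,0,0]],[255,[1,106,0],[0,0,0]],[255,[1,106,0],[0,0,0]]]'; python3 -m inch '[[255,[0,0,5],[0,0,0]],[255,[0,0,10],[0,0,0]],[255,[0,0,14],[0,0,0]],[255,[0,0,16],[0,0,0]],[255,[0,0,16],[0,0,0]]]';python3 - <<'E'
from tg import *
from cell import cams
import cv2
go((-12,-164,85))
for n in("scene","wrist"):
    c=cams.capture(n);cv2.imwrite(f"pics/{n}8.png",c["pixels"][:,:,::-1])
E
```

```text
clock: 10.9
position: [0.599, -0.0475, 0.0831]
orientation: [-0.665, 0.683, 0.181, 0.242]
contact_force: [-0.2, -0.3, 0.2]
width: 0.0009
clock: 11.52
position: [0.6015, -0.0316, 0.0855]
orientation: [-0.664, 0.683, 0.183, 0.243]
contact_force: [-0.4, 0.0, 0.1]
width: 0.0005
t 11.53 p [ 0.6015 -0.0316  0.0855] F [-0.4  0.   0.1] w 0.0005
[[0.815, 0.573, 0.089], [-0.073, -0.051, 0.996], [0.575, -0.818, -0.0]] q [-0.16 -0.27  2.26  0.08  0.55 -1.7 ]
loc [ -12.3 -168.5   85.5]
(array([-0.1,  0.6,  4.5]), array([ 0.0003, -0.0003,  0.0015]))
```

View pics/wrist8.png

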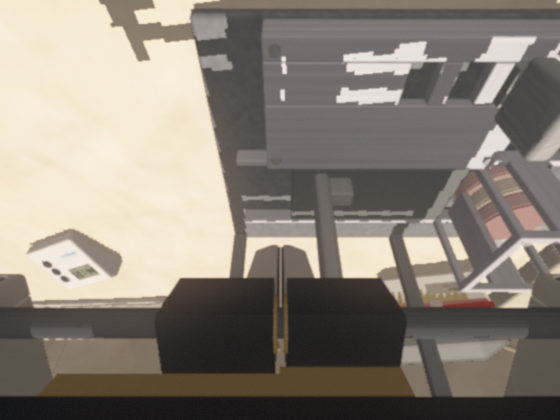

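View pics/scene8.png

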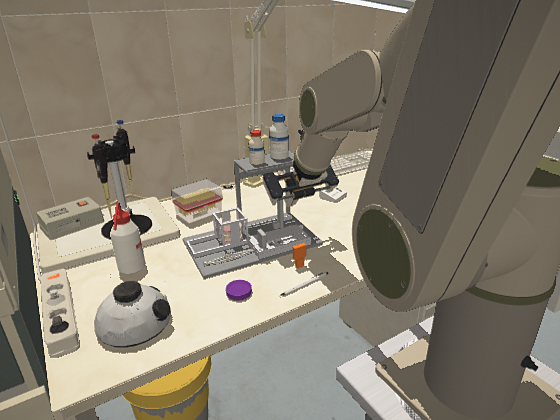

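```bash
python3 -m inch '[[255,[0,0,3],[0,0,0]],[255,[0,0,6],[0,0,0]],[255,[0,0,9],[0,0,0]],[255,[0,0,12],[0,0,0]],[255,[0,0,16],[0,0,0]]]';python3 -c "
from tg import *
go((-12,-100,85))"
```

```text
clock: 12.25
position: [0.6028, -0.0161, 0.0852]
orientation: [-0.664, 0.683, 0.182, 0.243]
contact_force: [-0.5, -5.9, -0.6]
width: 0.0004
t 12.25 p [ 0.6028 -0.0161  0.0852] F [-0.5 -5.9 -0.6] w 0.0004
[[0.815, 0.572, 0.09], [-0.074, -0.052, 0.996], [0.574, -0.819, -0.0]] q [-0.12 -0.27  2.25  0.04  0.54 -1.63]
loc [ -12.4 -153.    85.2]
(array([ 0.1,  0.3, 53. ]), array([ 0.0011, -0.0008,  0.0011]))
```

```bash
python3 -m inch '[[255,[0,0,9],[0,0,0]],[255,[0,0,19],[0,0,0]],[255,[0,0,29],[0,0,0]],[255,[0,0,38],[0,0,0]],[255,[0,0,45],[0,0,0]]]';python3 -c "
from tg import *
go((-12,-92,85))"
```

```text
clock: 12.88
position: [0.6068, 0.0286, 0.0852]
orientation: [-0.664, 0.684, 0.182, 0.243]
contact_force: [-0.2, -7.6, 0.1]
width: 0.0003
t 12.88 p [0.6068 0.0286 0.0852] F [-0.2 -7.6  0.1] w 0.0003
[[0.815, 0.572, 0.09], [-0.073, -0.053, 0.996], [0.574, -0.819, -0.001]] q [-0.01 -0.25  2.24 -0.09  0.54 -1.42]
loc [ -12.3 -108.1   85.2]
(array([ 0.1,  0.3, 16.1]), array([ 0.0015, -0.0005,  0.001 ]))
```

```bash
python3 -m inch '[[255,[0,0,3],[0,0,0]],[255,[0,0,6],[0,0,0]],[255,[0,0,9],[0,0,0]],[255,[0,0,11],[0,0,0]],[255,[0,0,12],[0,0,0]]]';python3 -c "
from tg import *
go((-12,-92,85))"
```

```text
clock: 13.5
position: [0.6079, 0.0403, 0.0852]
orientation: [-0.664, 0.684, 0.182, 0.243]
contact_force: [0.6, -8.1, 0.6]
width: 0.0004
t 13.5 p [0.6079 0.0403 0.0852] F [ 0.6 -8.1  0.6] w 0.0004
[[0.815, 0.572, 0.09], [-0.073, -0.053, 0.996], [0.574, -0.819, -0.001]] q [ 0.02 -0.24  2.23 -0.13  0.54 -1.37]
loc [-12.3 -96.3  85.2]
(array([0.1, 0.3, 4.3]), array([ 0.0015, -0.0006,  0.0009]))
```

```bash
python3 -m inch '[[255,[0,0,0.6],[0,0,0]],[255,[0,0,1.2],[0,0,0]],[255,[0,0,1.8],[0,0,0]],[255,[0,0,2.4],[0,0,0]],[255,[0,0,2.4],[0,0,0]]]';python3 -c "
from tg import *
go((-12,-92,85))"
```

```text
clock: 14.12
position: [0.6081, 0.0426, 0.0852]
orientation: [-0.664, 0.684, 0.182, 0.243]
contact_force: [-0.4, -7.4, 1.1]
width: 0.0003
t 14.12 p [0.6081 0.0426 0.0852] F [-0.4 -7.4  1.1] w 0.0003
[[0.815, 0.572, 0.09], [-0.074, -0.053, 0.996], [0.574, -0.819, -0.001]] q [ 0.03 -0.23  2.23 -0.13  0.54 -1.36]
loc [-12.3 -94.   85.2]
(array([0.1, 0.3, 2. ]), array([ 0.0016, -0.0008,  0.0009]))
```

```bash
python3 -m inch '[[255,[0,0,0.5],[0,0,0]],[255,[0,0,1],[0,0,0]],[255,[0,0,1.4],[0,0,0]],[255,[0,0,1.8],[0,0,0]],[255,[0,0,1.8],[0,0,0]]]';python3 -c "
from tg import *
go((-12,-92,85))"
```

```text
clock: 14.75
position: [0.6082, 0.0444, 0.0852]
orientation: [-0.664, 0.684, 0.182, 0.243]
contact_force: [-0.3, -7.4, -0.1]
width: 0.0003
t 14.75 p [0.6082 0.0444 0.0852] F [-0.3 -7.4 -0.1] w 0.0003
[[0.815, 0.572, 0.09], [-0.073, -0.053, 0.996], [0.574, -0.819, -0.001]] q [ 0.03 -0.23  2.23 -0.14  0.54 -1.35]
loc [-12.3 -92.3  85.2]
(array([0.1, 0.3, 0.3]), array([ 0.0016, -0.0007,  0.0009]))
```

```bash
python3 -m inch '[[255,[0,0,0.4],[0,0,0]],[255,[0,0,0.8],[0,0,0]],[255,[0,0,1.2],[0,0,0]],[255,[0,0,1.6],[0,0,0]],[255,[0,0,1.6],[0,0,0]]]';python3 -c "
from tg import *
go((-12,-92,85))"
```

```text
clock: 15.38
position: [0.6084, 0.0459, 0.0852]
orientation: [-0.664, 0.684, 0.182, 0.243]
contact_force: [0.0, -8.5, 0.2]
width: 0.0002
t 15.38 p [0.6084 0.0459 0.0852] F [ 0.  -8.5  0.2] w 0.0002
[[0.815, 0.572, 0.09], [-0.074, -0.053, 0.996], [0.574, -0.819, -0.001]] q [ 0.04 -0.23  2.23 -0.14  0.54 -1.34]
loc [-12.3 -90.7  85.2]
(array([ 0.1,  0.3, -1.3]), array([ 0.0016, -0.0007,  0.0009]))
```

```bash
python3 -m inch '[[255,[0,0,0.4],[0,0,0]],[255,[0,0,0.8],[0,0,0]],[255,[0,0,1.2],[0,0,0]],[255,[0,0,1.6],[0,0,0]],[255,[0,0,1.6],[0,0,0]]]';python3 - <<'E'
from tg import *
go((-12,-92,85))
from cell import cams
import cv2
for n in("scene","wrist"):
    c=cams.capture(n);cv2.imwrite(f"pics/{n}9.png",c["pixels"][:,:,::-1])
E
```

```text
clock: 16.0
position: [0.6085, 0.0467, 0.0852]
orientation: [-0.663, 0.684, 0.182, 0.243]
contact_force: [-1.7, -14.7, 2.0]
width: 0.0005
t 16.0 p [0.6085 0.0467 0.0852] F [ -1.7 -14.7   2. ] w 0.0005
[[0.816, 0.572, 0.091], [-0.074, -0.054, 0.996], [0.574, -0.819, -0.002]] q [ 0.04 -0.23  2.22 -0.15  0.55 -1.34]
loc [-12.3 -90.   85.2]
(array([ 0.1,  0.3, -2. ]), array([ 0.0029, -0.0008,  0.0006]))
```

View pics/wrist9.png

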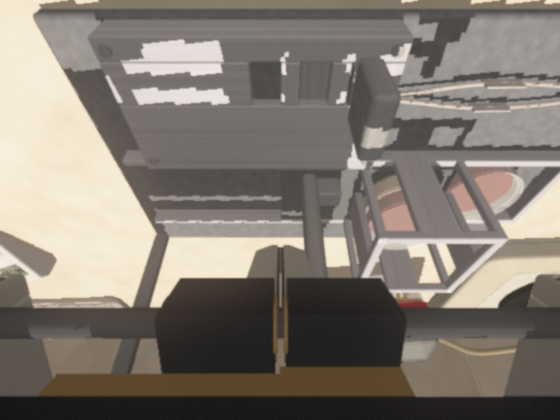

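The lowest dish is out at (480,195); the end is reached. Add 0.4 mm.

```bash
python3 -m inch '[[255,[0,0,0.2],[0,0,0]],[255,[0,0,0.4],[0,0,0]],[255,[0,0,0.4],[0,0,0]],[255,[0,0,0.4],[0,0,0]],[255,[0,0,0.4],[0,0,0]]]';python3 -c "
from tg import *
go((-12,-92,85))"
```

```text
clock: 16.73
position: [0.6085, 0.0467, 0.0852]
orientation: [-0.663, 0.684, 0.182, 0.243]
contact_force: [-3.5, -15.2, 2.8]
width: 0.0006
t 16.73 p [0.6085 0.0467 0.0852] F [ -3.5 -15.2   2.8] w 0.0006
[[0.816, 0.571, 0.091], [-0.074, -0.054, 0.996], [0.574, -0.819, -0.002]] q [ 0.04 -0.23  2.22 -0.15  0.55 -1.34]
loc [-12.3 -89.9  85.2]
(array([ 0.1,  0.4, -2.1]), array([ 0.0033, -0.0008,  0.0006]))
```

```bash
python3 -m inch '[[255,[0,0,0.4],[0,0,0]],[255,[0,0,0.4],[0,0,0]],[255,[0,0,0.4],[0,0,0]],[255,[0,-60,0.4],[0,0,0]],[255,[0,-110,0.4],[0,0,0]]]';python3 - <<'E'
from tg import *
go((-12,-92,85))
from cell import cams
import cv2
for n in("scene","wrist"):
    c=cams.capture(n);cv2.imwrite(f"pics/{n}10.png",c["pixels"][:,:,::-1])
E
```

```text
clock: 17.35
position: [0.5443, 0.0549, 0.1745]
orientation: [-0.664, 0.683, 0.181, 0.242]
contact_force: [0.6, 0.7, 0.9]
width: 0.0006
t 17.35 p [0.5443 0.0549 0.1745] F [0.6 0.7 0.9] w 0.0006
[[0.817, 0.569, 0.09], [-0.074, -0.051, 0.996], [0.571, -0.821, 0.0]] q [ 0.07 -0.59  2.3  -0.12  0.83 -1.36]
loc [-77.  -87.5 174.5]
(array([  2.2, 110.5,  -4.5]), array([ 0.0006, -0.0009, -0.0026]))
```

View pics/wrist10.png

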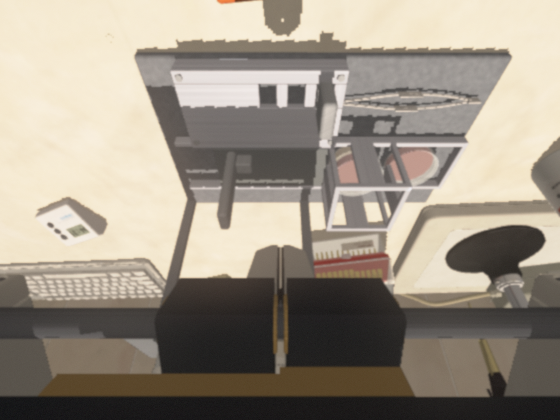

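View pics/scene10.png

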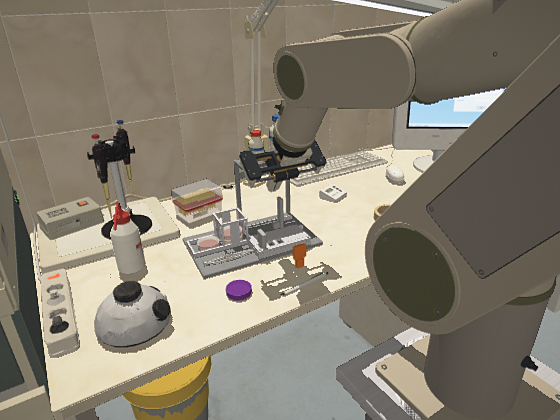

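```bash
python3 -m inch '[[255,[-15,-30,0],[0,0,0]],[255,[-30,-60,0],[0,0,0]],[255,[-30,-60,0],[0,0,0]],[255,[-30,-60,0],[0,0,0]],[255,[-30,-60,0],[0,0,0]]]';python3 - <<'E'
from tg import *
from cell import cams
import cv2
show(robot.read_state())
c=cams.capture("wrist")
for p in [(-15,-140,112),(-27,-145,112),(-27,-135,112),(-95,-48,72),(0,77,25),(0,0,47),(0,0,40)]: print(p,proj(c,d2w(TH,T,np.array(p)/1e3)).round(1))
cv2.imwrite("pics/w11.png",c["pixels"][:,:,::-1])
a=c["pixels"][60:250,150:480,::-1]
cv2.imwrite("pics/w11c.png",cv2.resize(a,None,fx=2.4,fy=2.4,interpolation=cv2.INTER_CUBIC))
c=cams.capture("scene")
for p in [(-15,-140,112),(-15,-70,112),(-95,-48,72),(0,77,17.5),(0,77,25)]: print(p,((proj(c,d2w(TH,T,np.array(p)/1e3))-[175,190])*5).round(1))
a=c["pixels"][190:285,175:335,::-1]
cv2.imwrite("pics/s11c.png",cv2.resize(a,None,fx=5,fy=5,interpolation=cv2.INTER_CUBIC))
c=cams.capture("top")
a=c["pixels"][150:290,100:345,::-1]
cv2.imwrite("pics/t11c.png",cv2.resize(a,None,fx=3.2,fy=3.2,interpolation=cv2.INTER_CUBIC))
E
```

```text
clock: 18.08
position: [0.4869, 0.0599, 0.2057]
orientation: [-0.664, 0.683, 0.182, 0.242]
contact_force: [0.2, -0.9, -0.0]
width: 0.0006
t 18.07 p [0.4869 0.0599 0.2057] F [ 0.2 -0.9 -0. ] w 0.0006
[[0.816, 0.57, 0.09], [-0.073, -0.052, 0.996], [0.573, -0.82, -0.0]] q [ 0.1  -0.85  2.39 -0.13  1.   -1.34]
(-15, -140, 112) [234.3 238.7]
(-27, -145, 112) [228.5 232.6]
(-27, -135, 112) [237.5 232.6]
(-95, -48, 72) [320.  161.2]
(0, 77, 25) [402.1 191.2]
(0, 0, 47) [347.5 203.6]
(0, 0, 40) [346.8 199.6]
(-15, -140, 112) [527.3  38.2]
(-15, -70, 112) [408.   65.6]
(-95, -48, 72) [434.6 209.3]
(0, 77, 17.5) [147.4 275.2]
(0, 77, 25) [145.9 263. ]
```

View pics/w11c.png

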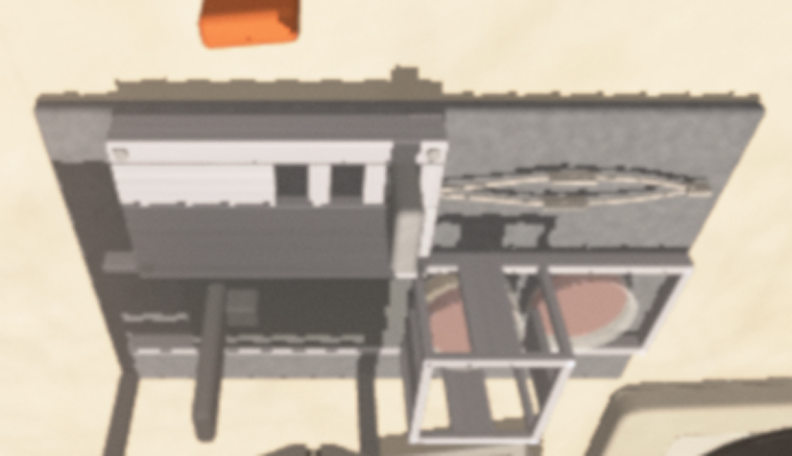

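View pics/s11c.png

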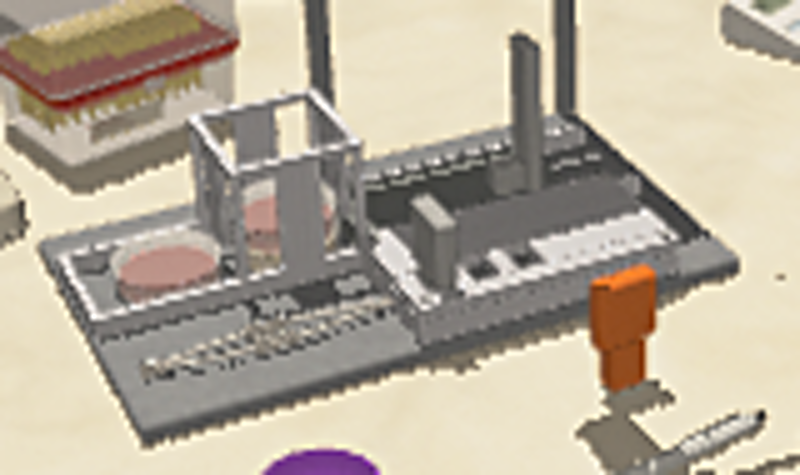

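View pics/t11c.png

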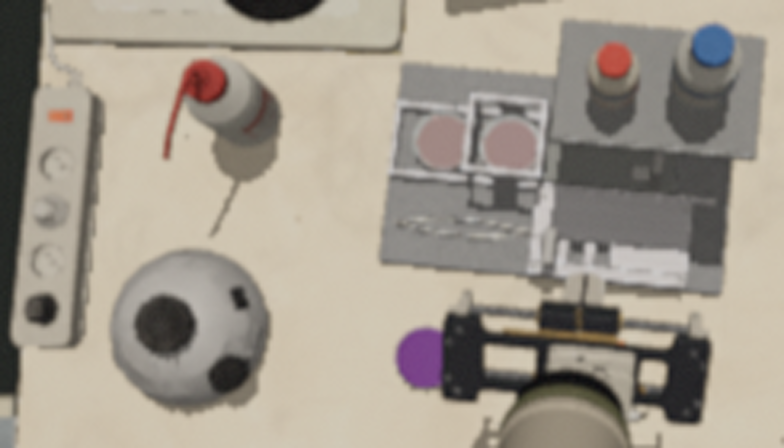

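Run:
```python
from tg import *
from cell import cams
c=cams.capture("top")
for n,p,z in [("dish1",(441,140),.025),("dish2",(511,145),.04)]:
    w=onz(c,(100+p[0]/3.2-.4,150+p[1]/3.2-.4),z);print(n,w.round(4),loc({"position":w}))
c=cams.capture("scene")
w=onz(c,(175+170/5-.4,190+268/5-.4),.025);print(loc({"position":w}))
s=robot.read_state();show(s);print(np.abs(s["joint_vel"]).max())
```

```text
dish1 [0.6371 0.2005 0.025 ] [ 2.6 65.8 25. ]
dish2 [0.6296 0.1323 0.04  ] [ 1.2 -2.8 40. ]
[-8.3 67.6 25. ]
t 18.32 p [0.4869 0.0599 0.2064] F [ 1.  -0.4 -0.6] w 0.0007
[[0.816, 0.571, 0.09], [-0.074, -0.052, 0.996], [0.573, -0.819, -0.0]] q [ 0.1  -0.85  2.39 -0.13  1.   -1.34]
0.010296308449634176
```

```bash
python3 -c "
from cell import robot
print(robot.sign_off())"
```

```text
the job is handed in; nothing more can be done
None
```

The stop is in the far notch, the slide made its full stroke and snapped home, and the lowest dish is alone on the outlet. I handed the job in at about 18 s.

**Stop:** I lifted the bare steel stop out of the first notch, moved it 50 mm along the machine and let it down fully into the far notch. The scene view puts its top at the seated height: crop pixel (433,208), against (435,209) expected.

**Push:** With the fingers closed and leaning 35°, I pushed the tab to its hard end and pressed with about 15 N. I then pressed 0.4 mm further without reading the force, and pulled out along the fingers so the tab snapped back.

**Last checks:**
- **Tab:** it is back home, within about 1 px in the scene view.
- **Dishes:** the lowest lies about 66 to 68 mm out, some 7 to 11 mm short of the 77 mm I took for the outlet point. That fits the 70 mm stroke. The next dish has sunk in the magazine below the third.
- **Surroundings:** the forceps, wash bottle, orange look-alike and bottles looked undisturbed. The gripper hid part of the purple dish and the pen in the last top view, and I did not compare the marker, tape and timer with the start.
- **Robot:** it was touching nothing.

**Disagreements:** the top and scene views differ by about 11 mm across the channel on where the outlet dish lies. I put this down to rough pixel picking, since the dish clearly sits in the channel in all views.

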